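# Restock the spring-fed reagent shelf

### The arm

A 6-joint arm with a two-finger parallel gripper is mounted at the origin on a cart in front of the work surface, level with it; the furniture and walls round the work are solid. World frame = base frame: x ahead of the robot, y to its left, z up, the work surface at z = 0. Lengths are in m, angles in rad, forces in N, time in s.
With the tool pointing down it reaches from about 0.35 to 0.8 m from the base axis. Payload 7.3 kg.
Tool frame: the origin (TCP) lies at the very end of the fingers, on their centre line; the grasp point (between the pads) lies 19 mm behind it; z points along the fingers, y is the line along which they close (so a half turn about z gives the same grasp; the last joint's range is limited). The gripper opens to 85 mm and grips with 20 to 120 N. Pads are 22 mm wide; open, the fingers measure 114 mm over their backs; the gripper's body (76 mm by 85 mm) begins 54 mm behind the grasp point. The pads swing forward as they close: fully open they stand 13 mm farther back than shut.
Start: joints at [-0.146, 0.342, 1.524, -0, 1.275, -0.146], TCP at [0.525, 0, 0.231] pointing down, gripper open.
Joint ranges: [-2.53, 2.53], [-0.77, 2.02], [0.04, 2.7], [-1, 4.14], [0.28, 2.66], [-3.11, 3.11]. Speed limits (rad/s): [2.57, 2.57, 3.14, 3.14, 3.14, 3.14].

### API

Orientations are given as a unit quaternion [w, x, y, z].
In Python, from bench import env, imaging gives the robot as it stands.
- The arm moves only by the shell command python3 -m inch 'ROWS' [FORCE]. ROWS is JSON, one flat list of numbers, 5 for each row, row after row: the shift along the tool's x, y, z in m, then the turn about the tool's z in rad, then the opening, from 0 (shut) to 1 (fully open). In form: [tx, ty, tz, yaw, claw, tx, ty, tz, yaw, claw, ...]. A call has 1 to 8 rows; each row shifts and turns the commanded pose from where the row before left it, along the tool's axes as they then stand; what a row does not reach is not made up. A row lasts 1/8 s, in which the tool goes at most 62.5 mm and 10.7 degrees, less where a joint would pass 70% of its speed; a pose out of reach is approached as far as the arm can. A call is refused whole if a number of a shift passes 0.0625 or a number of a turn 0.188, either way. A call with a gripper value outside its range is refused whole. The fingers move at their own pace and stop on an object; FORCE is the grip in N (left out, the last holds). Time passes only in rows, so rows that do not move let the fingers close. It gives the time, the measured TCP pose, the force, the opening and the grip force at its end, in the units of the state.
- env.get_obs(): the state, without advancing time (a new reading comes with each control period).
- imaging.get_image(name): name is "scene" or "side" or "wrist"; returns (picture, depth): 420x560x3 uint8, red, green, blue; 420x560 float32, m along the optical axis (not along the pixel's ray), 0 where there is no reading.
- imaging.camera_params(name): a dict with "K" (3x3 intrinsics, pixels), "cam_to_world" (4x4, takes a point from camera to world coordinates). Camera axes: x right, y down, z forward; pixel columns grow to the right and rows downward; lengths in m; the calibration is good to about 2 mm. A picture is of the moment at which its call begins: read the wrist's pose just before it. camera_params takes no time and is no camera call; for the wrist camera it gives the pose at the moment of the call.
- env.hand_in(): hands the job in; it is judged then, once.
The state is a dict: "clock": time; "q": joint angles; "joint_velocities": joint speeds; "joint_efforts": joint torques, N m; "position": TCP position; "ee_rot": TCP orientation; "contact_force": force on the tool from outside, world axes, zero at the start; "moment": the same for the moment, N m; "finger_gap": finger opening in m; "gripper_force": force on a finger pad.
Only numpy, scipy, OpenCV 4.12 (cv2) and the standard library are available. Lean on these libraries where they do the work, as an engineer would, in place of code of your own. Each camera call takes 0.05 s, during which the arm holds its last target. There are 200 camera calls.

### The job

Restock the reagent shelf: load the loose red-capped and the loose green-capped dropper bottle from the front into the lane of their own colour. Lean in under the upper deck, press the row gently back against its spring pusher with the new bottle, and set it down behind the clear front lip, so that every lane ends with three bottles standing upright on its floor in one tight row. Leave the full blue row and the other things on the table where they are.

Things in the scene. Friction and masses are not known exactly. Their poses are not given: they have to be found in the camera images.
- shelf: white two-tier bench shelf (fixed), 206 mm wide. Origin on the table below the front seat of its middle lane; x to its back, y to its left, z up. Three parallel lanes at y = -64, 0, 64 mm; which colour is where varies. Base board x = -24 to 110 mm, side cheeks from x = 38 mm, 188 mm high
- deck_edge (a point): middle of the steel gallery rail on the front edge of the shelf's upper deck, 18 mm behind the front seats and 192 mm over the table (rail 6 mm thick; deck underside at 173 mm; things are stored on it). A hand over a front seat strikes it unless it leans in from the front, tilted 25 to 45 degrees
- lane_red: grey lane (fixed) with red tab. Origin: on its floor, 15 mm over the table, where the underside centre of the front bottle belongs; x to its back, z up. 29.5 mm wide inside; side guides rise 13 mm, flared to 20 mm off the middle. Clear front lip: x = -15 to -12 mm, 14 mm high. A white pusher plate, 43 mm high, spring about 3 N, holds two red-capped bottles to the lip; it can yield 41 mm
- lane_green: grey lane (fixed) with green tab. Origin: on its floor, 15 mm over the table, where the underside centre of the front bottle belongs; x to its back, z up. 29.5 mm wide inside; side guides rise 13 mm, flared to 20 mm off the middle. Clear front lip: x = -15 to -12 mm, 14 mm high. A white pusher plate, 43 mm high, spring about 3 N, holds two green-capped bottles to the lip; it can yield 41 mm
- lane_blue: grey lane (fixed) with blue tab. Origin: on its floor, 15 mm over the table, where the underside centre of the front bottle belongs; x to its back, z up. 29.5 mm wide inside; side guides rise 13 mm, flared to 20 mm off the middle. Clear front lip: x = -15 to -12 mm, 14 mm high. A white pusher plate, 43 mm high, spring about 3 N, holds a full row of three blue bottles; leave it
- red_loose: the loose dropper bottle with a red cap, standing on the table, to be loaded; 24 mm in diameter (body straight, 44 mm high, then a cap 16 mm wide), 67 mm high in all, 22 g; origin at the centre of its underside, z up along it
- green_loose: the loose dropper bottle with a green cap, standing on the table, to be loaded; 24 mm in diameter (body straight, 44 mm high, then a cap 16 mm wide), 67 mm high in all, 22 g; origin at the centre of its underside, z up along it
- red_row1: red-capped dropper bottle, number 1 from the lip in the red lane at the start; 24 mm in diameter (body straight, 44 mm high, then a cap 16 mm wide), 67 mm high in all, 22 g; origin at the centre of its underside, z up along it
- red_row2: red-capped dropper bottle, number 2 from the lip in the red lane at the start; 24 mm in diameter (body straight, 44 mm high, then a cap 16 mm wide), 67 mm high in all, 22 g; origin at the centre of its underside, z up along it
- green_row1: green-capped dropper bottle, number 1 from the lip in the green lane at the start; 24 mm in diameter (body straight, 44 mm high, then a cap 16 mm wide), 67 mm high in all, 22 g; origin at the centre of its underside, z up along it
- green_row2: green-capped dropper bottle, number 2 from the lip in the green lane at the start; 24 mm in diameter (body straight, 44 mm high, then a cap 16 mm wide), 67 mm high in all, 22 g; origin at the centre of its underside, z up along it
- blue_row1: blue, white-capped dropper bottle, number 1 from the lip in the blue lane at the start; 24 mm in diameter (body straight, 44 mm high, then a cap 16 mm wide), 67 mm high in all, 22 g; origin at the centre of its underside, z up along it
- blue_row2: blue, white-capped dropper bottle, number 2 from the lip in the blue lane at the start; 24 mm in diameter (body straight, 44 mm high, then a cap 16 mm wide), 67 mm high in all, 22 g; origin at the centre of its underside, z up along it
- blue_row3: blue, white-capped dropper bottle, number 3 from the lip in the blue lane at the start; 24 mm in diameter (body straight, 44 mm high, then a cap 16 mm wide), 67 mm high in all, 22 g; origin at the centre of its underside, z up along it
- marker: bystander: black marker lying on the table, 17 x 140 x 16 mm, origin under its middle, along its y axis
- tape_roll: bystander: white tape roll lying flat, 50 mm in diameter, 26 mm high, origin under its middle
- swab_pack: bystander: flat blue and white swab pack, 31 x 175 x 8 mm, origin under its middle, long along its y axis
- test_cassette: bystander: white test cassette lying flat, 20 x 70 x 5 mm, origin under its middle
There are look-alikes about, which are no part of the job. Leave any purple or yellow look-alike of the red_loose alone. Leave any turquoise or yellow look-alike of the green_loose alone.

How it is judged:
At the end, for the whole second after the job is handed in: In each lane (red, green, blue) three bottles of that colour stand still and upright (within 0.1 rad), undersides within 4 mm of the lane floor, within 6 mm of the lane's middle line, all between the front lip and 55 mm behind the front seat (bottle centres) (x of red_row1 in the frame of lane_red between -0.005 and 0.055 m and y of red_row1 in the frame of lane_red between -0.006 and 0.006 m and z of red_row1 in the frame of lane_red between -0.004 and 0.004 m and angle between each of red_row1, red_row2, red_loose, green_row1, green_row2, green_loose, blue_row1, blue_row2, blue_row3's own z axis and vertical below 0.1 rad and linear speed of each of red_row1, red_row2, red_loose, green_row1, green_row2, green_loose, blue_row1, blue_row2, blue_row3 below 0.02 m/s and x of red_row2 in the frame of lane_red between -0.005 and 0.055 m and y of red_row2 in the frame of lane_red between -0.006 and 0.006 m and z of red_row2 in the frame of lane_red between -0.004 and 0.004 m and x of red_loose in the frame of lane_red between -0.005 and 0.055 m and y of red_loose in the frame of lane_red between -0.006 and 0.006 m and z of red_loose in the frame of lane_red between -0.004 and 0.004 m and x of green_row1 in the frame of lane_green between -0.005 and 0.055 m and y of green_row1 in the frame of lane_green between -0.006 and 0.006 m and z of green_row1 in the frame of lane_green between -0.004 and 0.004 m and x of green_row2 in the frame of lane_green between -0.005 and 0.055 m and y of green_row2 in the frame of lane_green between -0.006 and 0.006 m and z of green_row2 in the frame of lane_green between -0.004 and 0.004 m and x of green_loose in the frame of lane_green between -0.005 and 0.055 m and y of green_loose in the frame of lane_green between -0.006 and 0.006 m and z of green_loose in the frame of lane_green between -0.004 and 0.004 m and x of blue_row1 in the frame of lane_blue between -0.005 and 0.055 m and y of blue_row1 in the frame of lane_blue between -0.006 and 0.006 m and z of blue_row1 in the frame of lane_blue between -0.004 and 0.004 m and x of blue_row2 in the frame of lane_blue between -0.005 and 0.055 m and y of blue_row2 in the frame of lane_blue between -0.006 and 0.006 m and z of blue_row2 in the frame of lane_blue between -0.004 and 0.004 m and x of blue_row3 in the frame of lane_blue between -0.005 and 0.055 m and y of blue_row3 in the frame of lane_blue between -0.006 and 0.006 m and z of blue_row3 in the frame of lane_blue between -0.004 and 0.004 m); the robot touches nothing.
It fails at once if a bystander on the table (marker, tape roll, swab pack, test cassette) is shifted by more than 20 mm (distance of any of marker, tape_roll, swab_pack, test_cassette from where it was at the start of the episode above 0.02 m).
It fails at once if the full blue row is disturbed by more than 10 mm (distance of any of blue_row1, blue_row2, blue_row3 from where it was at the start of the episode above 0.01 m).
It fails at once if a bottle being loaded is rammed or crushed against its lane or the row with more than 60 N (contact force between red_loose and lane_red above 60 N or contact force between red_loose and red_row1 above 60 N or contact force between any of red_loose, green_loose and shelf above 60 N or contact force between green_loose and lane_green above 60 N or contact force between green_loose and green_row1 above 60 N).
It also fails if it takes over 54 s, if anything falls off the work surface, if the arm or the gripper's body presses on something with over 40 N, if the wrist force passes 120 N, or if a joint passes its speed limit or range.

## Working session

There is one attempt and no reset: what is moved stays moved. The work goes in short steps, Python scripts to look and compute and a shell command to move; the robot and the scene stay as the last step left them, time stands still between calls to the robot, and variables do not carry over. Pictures are saved under pics/ and viewed, at most 10 in all, crops included, and the job is handed in when it is done.

```bash
ls; mkdir -p pics; python3 - <<'E'
from bench import env, imaging
import cv2,numpy as np
o=env.get_obs();print({k:np.round(v,3).tolist() for k,v in o.items()})
for n in("scene","side"):
    im,d=imaging.get_image(n);p=imaging.camera_params(n)
    cv2.imwrite(f"pics/{n}0.png",im[:,:,::-1]);np.savez(f"{n}0.npz",im=im,d=d,K=p["K"],T=p["cam_to_world"])
    print(n,np.round(p["cam_to_world"],3).tolist(),p["K"][0])
E
```

```text
pics
{'clock': 0.0, 'q': [-0.146, 0.343, 1.525, -0.0, 1.275, -0.146], 'joint_velocities': [-0.001, 0.0, 0.0, 0.001, -0.0, 0.0], 'joint_efforts': [0.001, -43.368, -24.601, -0.0, 0.008, -0.0], 'position': [0.525, 0.0, 0.231], 'ee_rot': [-0.001, 0.707, 0.707, -0.0], 'contact_force': [-0.305, 0.482, 0.072], 'moment': [0.053, 0.003, -0.008], 'gripper_force': 0.0, 'finger_gap': 0.086}
scene [[-0.744, -0.347, 0.571, -0.266], [-0.668, 0.403, -0.625, 0.799], [-0.014, -0.847, -0.532, 0.858], [0.0, 0.0, 0.0, 1.0]] [420.17153372   0.         273.52884431]
side [[0.998, -0.008, 0.059, 0.405], [-0.057, -0.385, 0.921, -1.328], [0.016, -0.923, -0.384, 0.688], [0.0, 0.0, 0.0, 1.0]] [486.48462134   0.         286.51036887]
```

View pics/scene0.png

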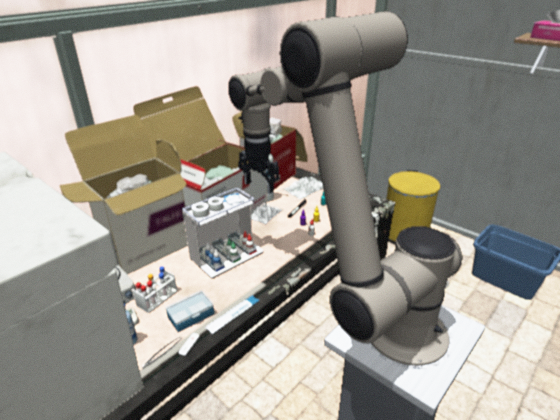

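View pics/side0.png

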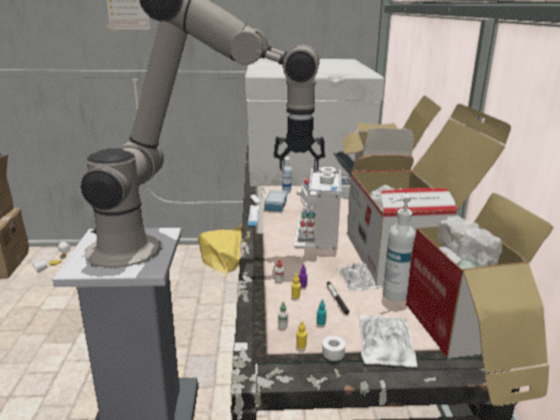

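```bash
python3 -m inch --help 2>&1 | tail -20
```

```text
invalid input: not JSON, or not a number
```

```bash
cat > h.py <<'E'
import numpy as np,cv2
def load(n):
    z=np.load(n+".npz");return z["im"],z["d"],z["K"],z["T"]
def cloud(d,K,T):
    v,u=np.indices(d.shape);P=np.stack([(u-K[0,2])/K[0,0]*d,(v-K[1,2])/K[1,1]*d,d],-1)
    W=P@T[:3,:3].T+T[:3,3];W[d<=0]=np.nan;return W
E
python3 - <<'E'
from h import *
for n,(x0,x1,y0,y1) in {"side0":(230,430,170,370),"scene0":(170,350,170,290)}.items():
    im,d,K,T=load(n);W=cloud(d,K,T)
    hsv=cv2.cvtColor(im,cv2.COLOR_RGB2HSV)
    m=((hsv[...,1]>110)&(hsv[...,2]>50)&(W[...,2]>.02)&(W[...,2]<.12)&(np.hypot(W[...,0],W[...,1])<.95)).astype(np.uint8)
    c,l,s,ce=cv2.connectedComponentsWithStats(m)
    for i in range(1,c):
        if s[i,4]>=6:
            q=W[l==i];print(n,ce[i].round(),s[i,4],"hue",np.median(hsv[l==i][:,0]),np.nanmedian(q,0).round(3),"zmax",np.nanmax(q[:,2]).round(3))
a=[cv2.resize(load(n)[0][y0:y1,x0:x1],(400,400) if n=="side0" else (400,267),interpolation=cv2.INTER_CUBIC) for n,(x0,x1,y0,y1) in {"side0":(230,370,230,370),"scene0":(185,335,175,275)}.items()]
b=np.zeros((400,800,3),np.uint8);b[:,:400]=a[0];b[:267,400:]=a[1];cv2.imwrite("pics/m0.png",b[:,:,::-1])
E
```

```text
side0 [306. 181.] 14 hue 1.5 [0.584 0.38  0.082] zmax 0.089
side0 [286. 185.] 13 hue 106.0 [0.517 0.486 0.028] zmax 0.032
side0 [277. 207.] 9 hue 99.0 [0.473 0.282 0.021] zmax 0.025
side0 [302. 223.] 13 hue 1.0 [0.54  0.028 0.071] zmax 0.077
side0 [310. 224.] 14 hue 2.0 [0.564 0.026 0.069] zmax 0.074
side0 [279. 264.] 24 hue 2.0 [ 0.459 -0.194  0.056] zmax 0.064
side0 [430. 305.] 1798 hue 175.0 [ 0.788 -0.423  0.072] zmax 0.12
side0 [303. 276.] 73 hue 140.0 [ 0.52  -0.228  0.037] zmax 0.063
side0 [296. 284.] 121 hue 24.0 [ 0.498 -0.277  0.04 ] zmax 0.071
side0 [321. 312.] 94 hue 90.0 [ 0.548 -0.393  0.038] zmax 0.065
side0 [301. 333.] 144 hue 24.0 [ 0.495 -0.473  0.039] zmax 0.065
scene0 [286. 165.] 331 hue 4.0 [ 0.794 -0.445  0.072] zmax 0.12
scene0 [275. 183.] 6 hue 2.0 [ 0.78  -0.355  0.024] zmax 0.033
scene0 [323. 198.] 19 hue 90.0 [ 0.548 -0.38   0.033] zmax 0.051
scene0 [316. 213.] 41 hue 25.0 [ 0.495 -0.264  0.038] zmax 0.061
scene0 [303. 217.] 34 hue 137.0 [ 0.518 -0.214  0.035] zmax 0.059
scene0 [312. 222.] 12 hue 3.0 [ 0.457 -0.188  0.055] zmax 0.059
scene0 [247. 236.] 35 hue 2.0 [0.546 0.035 0.069] zmax 0.079
scene0 [233. 245.] 7 hue 71.0 [0.548 0.101 0.069] zmax 0.074
scene0 [213. 257.] 58 hue 105.0 [0.572 0.165 0.05 ] zmax 0.058
scene0 [161. 272.] 34 hue 111.0 [0.594 0.334 0.082] zmax 0.086
scene0 [150. 280.] 51 hue 17.0 [0.602 0.369 0.081] zmax 0.088
scene0 [141. 286.] 50 hue 1.0 [0.589 0.405 0.082] zmax 0.086
scene0 [206. 312.] 25 hue 101.0 [0.431 0.312 0.022] zmax 0.027
scene0 [183. 323.] 30 hue 100.0 [0.446 0.384 0.024] zmax 0.027
scene0 [134. 336.] 10 hue 106.0 [0.503 0.494 0.026] zmax 0.032
```

View pics/m0.png

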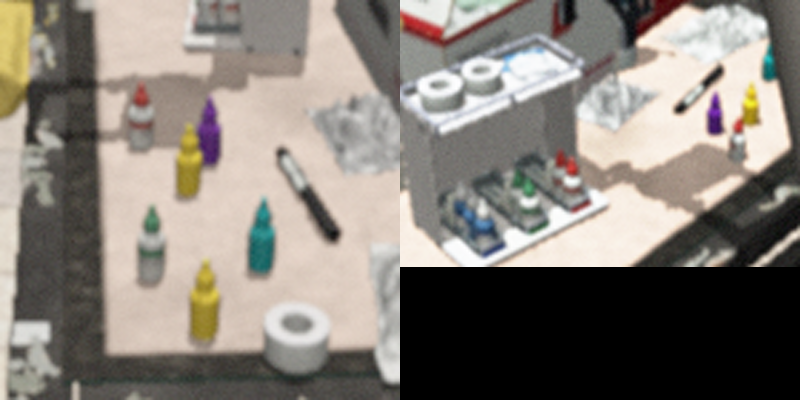

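```bash
python3 - <<'E'
from bench import imaging,env
import numpy as np
print(imaging.camera_params("wrist")["cam_to_world"].round(3).tolist(),imaging.camera_params("wrist")["K"].round(1).tolist())
from h import *
# shelf: front faces in scene cloud; print top deck edge points & base board
for n in("scene0","side0"):
    im,d,K,T=load(n);W=cloud(d,K,T)
    ok=(W[...,0]>.4)&(W[...,0]<.72)&(W[...,1]>-.06)&(W[...,1]<.25)
    for lo,hi in((.008,.014),(.183,.199)):
        q=W[ok&(W[...,2]>lo)&(W[...,2]<hi)]
        print(n,lo,len(q))
        if len(q)>10:
            r=cv2.minAreaRect(q[:,:2].astype(np.float32));print(np.round(r[0],3),np.round(r[1],3),round(r[2],1),cv2.boxPoints(r).round(3).tolist())
E
python3 -m inch '[0,0,-0.06,-0.18,1, 0,0,-0.06,-0.18,1, 0,0,-0.06,-0.18,1, 0,0,-0.06,-0.18,1]'
```

```text
[[1.0, -0.001, -0.0, 0.525], [-0.001, -0.95, -0.313, 0.08], [0.0, 0.313, -0.95, 0.374], [0.0, 0.0, 0.0, 1.0]] [[316.4, 0.0, 281.5], [0.0, 316.4, 210.6], [0.0, 0.0, 1.0]]
scene0 0.008 453
[0.592 0.092] [0.208 0.139] 81.7 [[0.5080000162124634, -0.0010000000474974513], [0.6449999809265137, -0.020999999716877937], [0.675000011920929, 0.1850000023841858], [0.5379999876022339, 0.20499999821186066]]
scene0 0.183 805
[0.642 0.07 ] [0.237 0.162] 81.6 [[0.5450000166893005, -0.03500000014901161], [0.7049999833106995, -0.05900000035762787], [0.7390000224113464, 0.17499999701976776], [0.5789999961853027, 0.19900000095367432]]
side0 0.008 151
[0.621 0.071] [0.235 0.195] 81.7 [[0.5080000162124634, -0.03099999949336052], [0.7009999752044678, -0.05900000035762787], [0.7350000143051147, 0.17299999296665192], [0.5419999957084656, 0.20200000703334808]]
side0 0.183 497
[0.639 0.072] [0.238 0.154] 82.4 [[0.546999990940094, -0.03500000014901161], [0.699999988079071, -0.0560000017285347], [0.7319999933242798, 0.18000000715255737], [0.5789999961853027, 0.20000000298023224]]
clock: 0.6
position: [0.5245, 0.0001, 0.473]
ee_rot: [-0.0, 0.41, 0.912, -0.0]
contact_force: [1.0, -0.3, -0.0]
finger_gap: 0.0853
gripper_force: 0.0
```

```bash
python3 -m inch '[0,0,-0.06,-0.175,1, 0,0,-0.06,-0.175,1, 0,0,-0.06,-0.175,1, 0,0,-0.06,-0.175,1]'; python3 -c "
from bench import env;print(env.get_obs()['q'])"
```

```text
clock: 1.1
position: [0.4648, -0.001, 0.6588]
ee_rot: [-0.024, 0.115, 0.993, 0.006]
contact_force: [-62.7, 3.9, 9.9]
finger_gap: 0.0855
gripper_force: 0.0
[-0.17292522  0.49555284  0.03561748  0.01802843  2.65826933 -1.49810393]
```

```bash
python3 -m inch '[0,0,0,0,1]'; cat > st.py <<'E'
from bench import env
import numpy as np
from scipy.spatial.transform import Rotation as R
o=env.get_obs();q=o['ee_rot'];M=R.from_quat(np.r_[q[1:],q[0]]).as_matrix()
print(o['q'].round(3),'sum235',round(o['q'][[1,2,4]].sum()-np.pi,3),o['position'].round(4))
print('toolaxes x,y,z rows',M.T.round(3).tolist())
E
python3 st.py
```

```text
clock: 1.23
position: [0.4647, -0.001, 0.659]
ee_rot: [-0.023, 0.117, 0.993, 0.005]
contact_force: [-0.3, -0.1, 0.3]
finger_gap: 0.0854
gripper_force: 0.0
[-0.173  0.494  0.038  0.018  2.656 -1.494] sum235 0.047 [ 0.4647 -0.001   0.659 ]
toolaxes x,y,z rows [[-0.972, 0.232, 0.047], [0.233, 0.973, 0.005], [-0.045, 0.016, -0.999]]
```

```bash
python3 -m inch '[0.02,0,-0.02,0,1,0.02,0,-0.02,0,1,0.02,0,-0.02,0,1,0.02,0,-0.02,0,1]'; python3 st.py
```

```text
clock: 1.72
position: [0.4212, 0.0187, 0.7007]
ee_rot: [0.024, 0.117, 0.993, 0.002]
contact_force: [-0.5, 0.0, -0.2]
finger_gap: 0.0851
gripper_force: 0.0
[-0.142  0.399  0.036  0.01   2.657 -1.468] sum235 -0.049 [0.4212 0.0187 0.7007]
toolaxes x,y,z rows [[-0.971, 0.233, -0.048], [0.233, 0.972, 0.009], [0.049, -0.002, -0.999]]
```

```bash
python3 -m inch '[0.025,0,-0.02,-0.03,1,0.025,0,-0.02,-0.03,1,0.025,0,-0.02,-0.03,1,0.025,0,-0.02,0,1,0.025,0,-0.02,0,1,0.025,0,-0.02,0,1]'; python3 st.py
```

```text
clock: 2.48
position: [0.3391, 0.055, 0.7582]
ee_rot: [0.101, 0.073, 0.992, -0.009]
contact_force: [-0.2, 1.7, -0.3]
finger_gap: 0.0854
gripper_force: 0.0
[-0.041  0.246  0.037 -0.052  2.657 -1.514] sum235 -0.201 [0.3391 0.055  0.7582]
toolaxes x,y,z rows [[-0.969, 0.142, -0.201], [0.146, 0.989, -0.003], [0.198, -0.032, -0.98]]
```

```bash
python3 -m inch '[0.03,-0.006,-0.02,0,1,0.03,-0.006,-0.02,0,1,0.03,-0.006,-0.02,0,1,0.03,-0.006,-0.02,0,1,0.03,-0.006,-0.02,0,1,0.03,-0.006,-0.02,0,1,0.03,-0.006,-0.02,0,1]'; python3 st.py
```

```text
clock: 3.35
position: [0.1968, 0.0845, 0.813]
ee_rot: [0.197, 0.074, 0.977, -0.031]
contact_force: [-0.6, 0.4, 0.9]
finger_gap: 0.0852
gripper_force: 0.0
[ 0.375  0.06   0.037 -0.499  2.657 -1.532] sum235 -0.387 [0.1968 0.0845 0.813 ]
toolaxes x,y,z rows [[-0.911, 0.132, -0.39], [0.156, 0.987, -0.031], [0.381, -0.09, -0.92]]
```

```bash
python3 -m inch '[0.01,-0.03,-0.01,0,1,0.01,-0.03,-0.01,0,1,0.01,-0.03,-0.01,0,1]'; python3 st.py
```

```text
clock: 3.72
position: [0.1688, 0.0372, 0.8288]
ee_rot: [0.228, 0.075, 0.969, -0.052]
contact_force: [0.2, -1.3, 1.0]
finger_gap: 0.0856
gripper_force: 0.0
[ 0.087 -0.024  0.037 -0.378  2.657 -1.706] sum235 -0.472 [0.1688 0.0372 0.8288]
toolaxes x,y,z rows [[-0.884, 0.122, -0.45], [0.17, 0.983, -0.066], [0.435, -0.135, -0.89]]
```

```bash
python3 -m inch '[0.005,-0.025,-0.005,0,1,0.005,-0.025,-0.005,0,1]'; python3 st.py
```

```text
clock: 3.98
position: [0.1567, 0.0226, 0.8333]
ee_rot: [0.237, 0.08, 0.966, -0.069]
contact_force: [-0.2, 0.5, -0.0]
finger_gap: 0.0857
gripper_force: 0.0
[-0.026 -0.052  0.037 -0.347  2.657 -1.781] sum235 -0.499 [0.1567 0.0226 0.8333]
toolaxes x,y,z rows [[-0.875, 0.121, -0.469], [0.186, 0.978, -0.095], [0.447, -0.17, -0.878]]
```

```bash
python3 -m inch '[0,0.03,-0.01,0,1,0,0.03,-0.01,0,1,0,0.03,-0.01,0,1]'; python3 st.py
```

```text
clock: 4.35
position: [0.149, 0.0702, 0.8218]
ee_rot: [0.215, 0.079, 0.972, -0.052]
contact_force: [1.2, -1.1, -0.1]
finger_gap: 0.085
gripper_force: 0.0
[ 0.656  0.028  0.037 -0.871  2.657 -1.611] sum235 -0.42 [0.149  0.0702 0.8218]
toolaxes x,y,z rows [[-0.895, 0.131, -0.426], [0.175, 0.982, -0.067], [0.41, -0.134, -0.902]]
```

```bash
python3 -m inch '[0.03,0.03,-0.01,0,1,0.03,0.03,-0.01,0,1,0.03,0.03,-0.01,0,1]'; python3 st.py
```

```text
clock: 4.72
position: [0.0959, 0.1521, 0.7902]
ee_rot: [0.209, 0.077, 0.974, -0.045]
contact_force: [1.8, 0.7, 0.2]
finger_gap: 0.0852
gripper_force: 0.0
[ 1.317  0.026  0.292 -0.997  2.621 -1.024] sum235 -0.203 [0.0959 0.1521 0.7902]
toolaxes x,y,z rows [[-0.901, 0.13, -0.414], [0.168, 0.984, -0.055], [0.401, -0.119, -0.908]]
```

```bash
python3 -m inch '[0,0,0,0.132,1]'; cat > go.py <<'E'
import sys
from bench import env
import numpy as np
from scipy.spatial.transform import Rotation as R
o=env.get_obs();q=o['ee_rot'];M=R.from_quat(np.r_[q[1:],q[0]]).as_matrix()
print('q',o['q'].round(3),'P',o['position'].round(4),'F',o['contact_force'].round(1),'gap',round(float(o['finger_gap']),4),'t',o['clock'])
print(M.T.round(3).tolist())
a=np.array(list(map(float,sys.argv[1:])))
p=o['position']
for t in a.reshape(-1,3):
    print('to',t,'tool',(M.T@(t-p)).round(4),'dist',np.linalg.norm(t-p).round(3));p=t
E
python3 go.py .35 0 .6 .40 -.26 .27
```

```text
clock: 4.85
position: [0.0953, 0.1542, 0.7894]
ee_rot: [0.211, 0.137, 0.967, -0.033]
contact_force: [0.5, -0.4, 0.4]
finger_gap: 0.0852
gripper_force: 0.0
q [ 1.322  0.029  0.293 -0.997  2.622 -0.894] P [0.0953 0.1542 0.7894] F [ 0.5 -0.4  0.4] gap 0.0852 t 4.85
[[-0.873, 0.251, -0.418], [0.278, 0.96, -0.005], [0.4, -0.121, -0.909]]
to [0.35 0.   0.6 ] tool [-0.182  -0.0762  0.2926] dist 0.353
to [ 0.4  -0.26  0.27] tool [ 0.0289 -0.2341  0.3512] dist 0.423
```

```bash
python3 -m inch '[-0.023,-0.0095,0.0366,0,1,-0.023,-0.0095,0.0366,0,1,-0.023,-0.0095,0.0366,0,1,-0.023,-0.0095,0.0366,0,1,-0.023,-0.0095,0.0366,0,1,-0.023,-0.0095,0.0366,0,1,-0.023,-0.0095,0.0366,0,1,-0.023,-0.0095,0.0366,0,1]'; python3 go.py .40 -.26 .27
```

```text
clock: 5.85
position: [0.3408, 0.003, 0.6118]
ee_rot: [0.212, 0.14, 0.967, -0.034]
contact_force: [0.7, 0.2, 0.0]
finger_gap: 0.0857
gripper_force: 0.0
q [-0.162 -0.258  1.205 -0.06   1.767 -1.469] P [0.3408 0.003  0.6118] F [0.7 0.2 0. ] gap 0.0857 t 5.85
[[-0.871, 0.257, -0.419], [0.285, 0.958, -0.006], [0.4, -0.125, -0.908]]
to [ 0.4  -0.26  0.27] tool [ 0.024 -0.233  0.367] dist 0.435
```

```bash
python3 -m inch '[0.003,-0.029,0.0459,0,1,0.003,-0.029,0.0459,0,1,0.003,-0.029,0.0459,0,1,0.003,-0.029,0.0459,0,1,0.003,-0.029,0.0459,0,1,0.003,-0.029,0.0459,0,1,0.003,-0.029,0.0459,0,1,0.003,-0.029,0.0459,0,1]'; cat > snap.py <<'E'
import sys
from bench import imaging
import cv2,numpy as np
n,o=sys.argv[1:3];p=imaging.camera_params(n);im,d=imaging.get_image(n)
np.savez(o+".npz",im=im,d=d,K=p["K"],T=p["cam_to_world"]);cv2.imwrite(f"pics/{o}.png",im[:,:,::-1])
E
python3 -m inch '[0,0,0,0,1]' >/dev/null; python3 go.py; python3 snap.py wrist w1
```

```text
clock: 6.85
position: [0.4, -0.2581, 0.2689]
ee_rot: [0.211, 0.139, 0.967, -0.034]
contact_force: [0.0, -0.5, 0.4]
finger_gap: 0.0857
gripper_force: 0.0
q [-0.892  0.01   1.92   0.306  0.878 -2.332] P [ 0.399  -0.2573  0.2664] F [-0.2 -0.1  0.1] gap 0.0854 t 6.975
[[-0.874, 0.259, -0.412], [0.285, 0.959, -0.002], [0.394, -0.119, -0.911]]
```

View pics/w1.png

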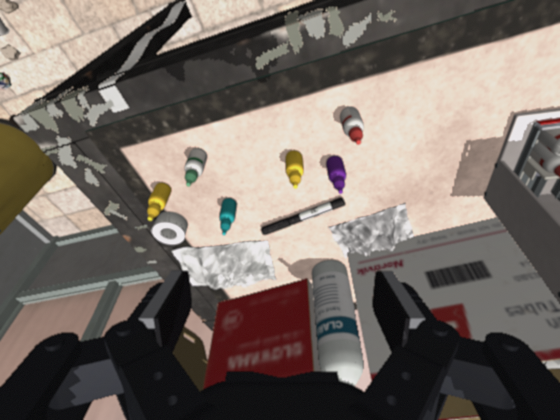

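```bash
cat > fit.py <<'E'
import sys
from h import *
from scipy.optimize import least_squares
n=sys.argv[1];im,d,K,T=load(n);W=cloud(d,K,T)
g=np.array(list(map(float,sys.argv[2:]))).reshape(-1,2)
for x,y in g:
    r=np.hypot(W[...,0]-x,W[...,1]-y)
    q=W[(r<.03)&(W[...,2]>.008)&(W[...,2]<.041)]
    c=T[:2,3]
    f=least_squares(lambda p:np.hypot(q[:,0]-p[0],q[:,1]-p[1])-.012,[x,y],loss='soft_l1',f_scale=.001)
    t=W[(r<.03)&(W[...,2]>.05)]
    print(n,len(q),f.x.round(4),'rms',np.sqrt((f.fun**2).mean()).round(4),'cap',np.median(t,0).round(4),'zmax',np.nanmax(t[:,2]).round(4),'table z',np.nanmedian(W[(r>.03)&(r<.05)][:,2]).round(4))
E
python3 - <<'E'
from h import *
im,d,K,T=load("w1");W=cloud(d,K,T)
for u,v in((352,124),(196,165)):print(W[v,u].round(3))
E
python3 fit.py w1 .459 -.19 .45 -.33; python3 fit.py side0 .459 -.19 .45 -.33;python3 fit.py scene0 .459 -.19
```

```text
[ 0.455 -0.193  0.041]
[ 0.456 -0.385  0.038]
w1 403 [ 0.4636 -0.1923] rms 0.0016 cap [ 0.4596 -0.1928  0.0566] zmax 0.0682 table z 0.0001
side0 102 [ 0.4593 -0.1902] rms 0.002 cap [ 0.4593 -0.1932  0.0585] zmax 0.0688 table z 0.0017
scene0 60 [ 0.4622 -0.1915] rms 0.0028 cap [ 0.4586 -0.1893  0.0581] zmax 0.0679 table z -0.736fit.py:12: RuntimeWarning: Mean of empty slice.
  print(n,len(q),f.x.round(4),'rms',np.sqrt((f.fun**2).mean()).round(4),'cap',np.median(t,0).round(4),'zmax',np.nanmax(t[:,2]).round(4),'table z',np.nanmedian(W[(r>.03)&(r<.05)][:,2]).round(4))
  ret = ret.dtype.type(ret / rcount)
  return _methods._mean(a, axis=axis, dtype=dtype,
  ret = um.true_divide(
Traceback (most recent call last):
  File "fit.py", line 12, in <module>
    print(n,len(q),f.x.round(4),'rms',np.sqrt((f.fun**2).mean()).round(4),'cap',np.median(t,0).round(4),'zmax',np.nanmax(t[:,2]).round(4),'table z',np.nanmedian(W[(r>.03)&(r<.05)][:,2]).round(4))
                                                                                                               ~~~~~~~~~^^^^^^^^
ValueError: zero-si
[... 188 characters left out ...]
median(t,0).round(4),'zmax',np.nanmax(t[:,2]).round(4),'table z',np.nanmedian(W[(r>.03)&(r<.05)][:,2]).round(4))
  ret = ret.dtype.type(ret / rcount)
  return _methods._mean(a, axis=axis, dtype=dtype,
  ret = um.true_divide(
Traceback (most recent call last):
  File "fit.py", line 12, in <module>
    print(n,len(q),f.x.round(4),'rms',np.sqrt((f.fun**2).mean()).round(4),'cap',np.median(t,0).round(4),'zmax',np.nanmax(t[:,2]).round(4),'table z',np.nanmedian(W[(r>.03)&(r<.05)][:,2]).round(4))
                                                                                                               ~~~~~~~~~^^^^^^^^
ValueError: zero-size array to reduction operation fmax which has no identity
```

```bash
python3 go.py .438 -.185 .0955 .4695 -.1943 .0227
```

```text
q [-0.891  0.007  1.918  0.306  0.88  -2.33 ] P [ 0.3996 -0.2571  0.2687] F [ 0.5 -0.4  0.4] gap 0.0857 t 7.025
[[-0.873, 0.257, -0.415], [0.284, 0.959, -0.004], [0.397, -0.121, -0.91]]
to [ 0.438  -0.185   0.0955] tool [0.0569 0.0806 0.1641] dist 0.191
to [ 0.4695 -0.1943  0.0227] tool [0.0003 0.0003 0.0799] dist 0.08
```

```bash
python3 -m inch '[0.0142,0.02,0.041,0,0.8,0.0142,0.02,0.041,0,0.8,0.0142,0.02,0.041,0,0.8,0.0142,0.0206,0.041,0,0.7,0,0,0,0,0.7]'; python3 go.py .4695 -.1943 .0227
```

```text
clock: 7.65
position: [0.4389, -0.1831, 0.096]
ee_rot: [0.21, 0.138, 0.967, -0.032]
contact_force: [0.6, 0.2, 0.4]
finger_gap: 0.0599
gripper_force: 0.0
q [-0.656  0.282  2.196  0.527  0.299 -2.421] P [ 0.4389 -0.1831  0.096 ] F [0.6 0.2 0.4] gap 0.0599 t 7.65
[[-0.874, 0.254, -0.415], [0.28, 0.96, -0.003], [0.397, -0.119, -0.91]]
to [ 0.4695 -0.1943  0.0227] tool [ 0.0009 -0.002   0.0802] dist 0.08
```

```bash
python3 -m inch '[0,-0.001,0.02,0,0.7,0,-0.001,0.02,0,0.7]'; python3 go.py .4695 -.1943 .0227
```

```text
clock: 7.9
position: [0.4581, -0.1988, 0.0766]
ee_rot: [0.208, 0.137, 0.968, -0.026]
contact_force: [0.1, -0.4, 0.7]
finger_gap: 0.0598
gripper_force: 0.0
q [-0.665  0.36   2.15   0.599  0.286 -2.502] P [ 0.4581 -0.1988  0.0766] F [ 0.1 -0.4  0.7] gap 0.0598 t 7.9
[[-0.876, 0.255, -0.41], [0.277, 0.961, 0.007], [0.395, -0.108, -0.912]]
to [ 0.4695 -0.1943  0.0227] tool [0.0133 0.0071 0.0532] dist 0.055
```

```bash
python3 -m inch '[0.004,0.006,0.01,0,0.7,0.004,0.006,0.01,0,0.7]'; python3 go.py .4695 -.1943 .0227
```

```text
clock: 8.15
position: [0.4627, -0.1914, 0.0654]
ee_rot: [0.201, 0.137, 0.97, -0.018]
contact_force: [0.1, 0.4, -0.1]
finger_gap: 0.06
gripper_force: 0.0
q [-0.648  0.389  2.143  0.608  0.285 -2.496] P [ 0.4627 -0.1914  0.0654] F [ 0.1  0.4 -0.1] gap 0.06 t 8.15
[[-0.882, 0.259, -0.394], [0.273, 0.962, 0.02], [0.384, -0.09, -0.919]]
to [ 0.4695 -0.1943  0.0227] tool [ 0.01   -0.0018  0.0421] dist 0.043
```

```bash
python3 -m inch '[0.003,0,0.012,0,0.7,0.003,0,0.012,0,0.7,0.003,0,0.012,0,0.7]'; python3 go.py .4695 -.1943 .0227
```

```text
clock: 8.52
position: [0.4705, -0.1989, 0.0414]
ee_rot: [0.192, 0.136, 0.972, -0.007]
contact_force: [-0.6, 0.1, 0.8]
finger_gap: 0.0599
gripper_force: 0.0
q [-0.66   0.459  2.115  0.682  0.283 -2.585] P [ 0.4705 -0.1989  0.0414] F [-0.6  0.1  0.8] gap 0.0599 t 8.525
[[-0.889, 0.261, -0.375], [0.266, 0.963, 0.039], [0.371, -0.066, -0.926]]
to [ 0.4695 -0.1943  0.0227] tool [0.0092 0.0034 0.0167] dist 0.019
```

```bash
python3 -m inch '[0.005,0.003,0.009,-0.07,0.7,0.005,0.003,0.009,-0.07,0.7,0,0,0,0,0.7]'; python3 go.py .4695 -.1943 .0227
```

```text
clock: 8.9
position: [0.4714, -0.1966, 0.0303]
ee_rot: [0.187, 0.066, 0.98, -0.013]
contact_force: [-1.1, -0.5, 0.1]
finger_gap: 0.0595
gripper_force: 0.0
q [-0.661  0.486  2.112  0.721  0.283 -2.766] P [ 0.4714 -0.1966  0.0303] F [-1.1 -0.5  0.1] gap 0.0595 t 8.9
[[-0.922, 0.126, -0.367], [0.135, 0.991, -0.0], [0.364, -0.05, -0.93]]
to [ 0.4695 -0.1943  0.0227] tool [0.0048 0.002  0.0062] dist 0.008
```

```bash
python3 -m inch '[0.004,0.002,0.007,0,0.7,0.001,0,0.001,0,0.7]'; python3 go.py .4695 -.1943 .0227; python3 snap.py wrist w2; python3 fit.py w2 .462 -.192
```

```text
clock: 9.15
position: [0.4709, -0.1965, 0.0255]
ee_rot: [0.185, 0.066, 0.98, -0.01]
contact_force: [-0.6, -0.1, -0.1]
finger_gap: 0.0598
gripper_force: 0.0
q [-0.665  0.497  2.111  0.745  0.283 -2.795] P [ 0.4709 -0.1965  0.0255] F [-0.6 -0.1 -0.1] gap 0.0598 t 9.15
[[-0.923, 0.125, -0.365], [0.133, 0.991, 0.006], [0.362, -0.043, -0.931]]
to [ 0.4695 -0.1943  0.0227] tool [0.0026 0.002  0.002 ] dist 0.004
w2 3116 [ 0.4633 -0.1917] rms 0.0048 cap [ 0.4538 -0.1885  0.0667] zmax 0.1017 table z 0.0718
```

View pics/w2.png

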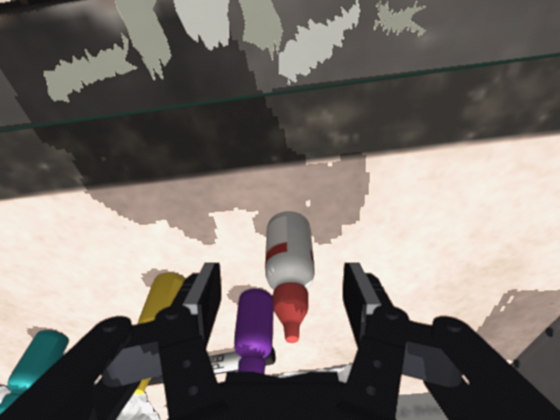

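```bash
python3 -m inch '[0,0.003,0.001,0,0.4,0,0,0,0,0.1,0,0,0,0,0.1,0,0,0,0,0.1,0,0,0,0,0.1]' 30; python3 go.py .46 -.17 .12
```

```text
clock: 9.82
position: [0.4721, -0.1939, 0.0258]
ee_rot: [0.185, 0.065, 0.981, -0.009]
contact_force: [0.5, 1.3, 2.8]
finger_gap: 0.0225
gripper_force: 30.5
q [-0.659  0.496  2.111  0.74   0.283 -2.786] P [ 0.4721 -0.1939  0.0258] F [0.5 1.3 2.8] gap 0.0225 t 9.825
[[-0.923, 0.125, -0.364], [0.131, 0.991, 0.007], [0.362, -0.042, -0.931]]
to [ 0.46 -0.17  0.12] tool [-0.0202  0.0228 -0.0931] dist 0.098
```

```bash
python3 -m inch '[0,0,-0.02,0,0.1,-0.004,0,-0.03,0,0.1,-0.004,0.005,-0.03,0,0.1,-0.004,0.02,-0.04,0,0.1,0,0,0,0,0.1]'; python3 go.py .42 0.04 .20
```

```text
clock: 10.45
position: [0.4436, -0.1657, 0.1444]
ee_rot: [0.187, 0.064, 0.98, -0.01]
contact_force: [0.5, -0.2, -0.8]
finger_gap: 0.0226
gripper_force: 30.3
q [-0.645  0.194  2.09   0.357  0.555 -2.36 ] P [ 0.4436 -0.1657  0.1444] F [ 0.5 -0.2 -0.8] gap 0.0226 t 10.45
[[-0.922, 0.122, -0.368], [0.13, 0.991, 0.004], [0.365, -0.044, -0.93]]
to [0.42 0.04 0.2 ] tool [ 0.0264  0.2011 -0.0695] dist 0.214
```

```bash
python3 -m inch '[0.005,0.04,-0.014,0,0.1,0.005,0.04,-0.014,0,0.1,0.005,0.04,-0.014,0,0.1,0.005,0.04,-0.014,0,0.1,0.005,0.04,-0.014,0,0.1,0,0,0,0,0.1]'; python3 go.py; python3 snap.py wrist w3; python3 snap.py scene s3; python3 snap.py side d3
```

```text
clock: 11.2
position: [0.4207, 0.041, 0.1992]
ee_rot: [0.185, 0.063, 0.981, -0.008]
contact_force: [-0.2, -0.1, -0.7]
finger_gap: 0.0222
gripper_force: 30.3
q [-0.076  0.006  2.115 -0.02   0.649 -1.505] P [0.4207 0.041  0.1992] F [-0.2 -0.1 -0.7] gap 0.0222 t 11.2
[[-0.924, 0.12, -0.364], [0.126, 0.992, 0.007], [0.362, -0.04, -0.931]]
```

View pics/w3.png

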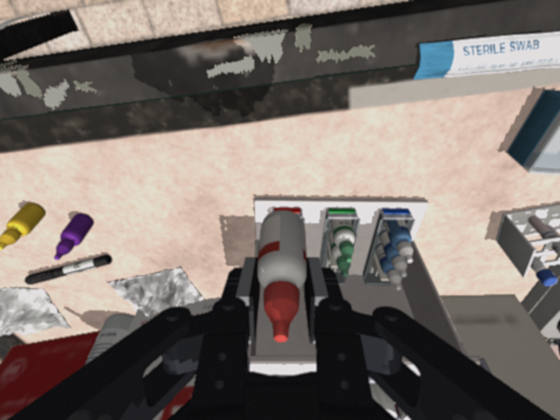

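```bash
cat > shelf.py <<'E'
from h import *
from scipy.optimize import least_squares
def circ(W,c,z0,z1,r=.016,R=.012,show=''):
    m=(np.hypot(W[...,0]-c[0],W[...,1]-c[1])<r)&(W[...,2]>z0)&(W[...,2]<z1);q=W[m]
    if len(q)<12:print(show,'few',len(q));return
    f=least_squares(lambda p:np.hypot(q[:,0]-p[0],q[:,1]-p[1])-R,c,loss='soft_l1',f_scale=.001)
    print(show,len(q),f.x.round(4),'rms',np.sqrt((f.fun**2).mean()).round(4))
if __name__=="__main__":
    O=np.array([.547,.0985]);a=-.145;X=np.array([np.cos(a),np.sin(a)]);Y=np.array([-X[1],X[0]])
    for n in("w3","s3","d3","scene0"):
        im,d,K,T=load(n);W=cloud(d,K,T)
        for nm,y in(("red",-.064),("green",0),("blue",.064)):
            circ(W,O+Y*y,.033,.056,show=f"{n} {nm} front")
        L=(W[...,:2]-O);lx=L@X;ly=L@Y
        m=(W[...,2]>.005)&(W[...,2]<.012)&(lx>-.04)&(lx<-.005)&(abs(ly)<.12)
        if m.sum()>30:
            h=cv2.convexHull(W[m][:,:2].astype(np.float32))[:,0]-O
            print(n,'board z',np.median(W[m][:,2]).round(4),'front x by y',[(np.round(y0,2),np.percentile(lx[m&(abs(ly-y0)<.02)],2).round(4) if (m&(abs(ly-y0)<.02)).sum()>5 else None) for y0 in(-.08,0,.08)],'y',np.percentile(ly[m],[1,99]).round(4))
        m=(W[...,2]>.186)&(W[...,2]<.2)&(lx>0)&(lx<.03)&(abs(ly)<.11)
        if m.sum()>20:print(n,'rail z',np.percentile(W[m][:,2],95).round(4),'x by y',[np.percentile(lx[m&(abs(ly-y0)<.03)],5).round(4) if (m&(abs(ly-y0)<.03)).sum()>3 else None for y0 in(-.07,0,.07)])
E
python3 shelf.py
python3 - <<'E'
from h import *
from shelf import circ
im,d,K,T=load("w3");W=cloud(d,K,T)
P=np.array([.4207,.041,.1992])
c=(P+[-.0088,.0022,0])[:2]
for z in(.176,.186,.196,.206):circ(W,c,z-.005,z+.005,show=f"held z{z}")
m=(np.hypot(*(W[...,:2]-c).transpose(2,0,1))<.018)&(W[...,2]>.15)&(W[...,2]<.26)
print(np.percentile(W[m][:,2],[1,99]))
E
```

```text
w3 red front few 0
w3 green front 379 [0.5546 0.0956] rms 0.0017
w3 blue front 392 [0.5639 0.1591] rms 0.0016
w3 board z 0.0103 front x by y [(np.float64(-0.08), np.float64(-0.0171)), (np.int64(0), np.float64(-0.0171)), (np.float64(0.08), np.float64(-0.0173))] y [-0.1025  0.0986]
w3 rail z 0.1955 x by y [np.float64(0.0216), np.float64(0.022), np.float64(0.022)]
s3 red front 50 [0.5432 0.033 ] rms 0.0029
s3 green front 55 [0.5534 0.0952] rms 0.0027
s3 blue front 52 [0.5626 0.159 ] rms 0.0019
s3 board z 0.0097 front x by y [(np.float64(-0.08), np.float64(-0.0278)), (np.int64(0), np.float64(-0.02)), (np.float64(0.08), np.float64(-0.0199))] y [-0.1011  0.0996]
s3 rail z 0.1962 x by y [np.float64(0.0174), np.float64(0.0195), np.float64(0.0195)]
d3 red front 52 [0.5412 0.0352] rms 0.0023
d3 green front 22 [0.55   0.0995] rms 0.0019
d3 blue front 21 [0.5591 0.1624] rms 0.0014
d3 rail z 0.1985 x by y [np.float64(0.0194), np.float64(0.0191), np.float64(0.0192)]
scene0 red front 49 [0.5431 0.0331] rms 0.0022
scene0 green front 55 [0.5528 0.0955] rms 0.0027
scene0 blue front 51 [0.5624 0.159 ] rms 0.0019
scene0 board z 0.01 front x by y [(np.float64(-0.08), np.float64(-0.0206)), (np.int64(0), np.float64(-0.0197)), (np.float64(0.08), np.float64(-0.0209))] y [-0.1025  0.1011]
scene0 rail z 0.1965 x by y [np.float64(0.0191), np.float64(0.0181), np.float64(0.0198)]
held z0.176 257 [0.4116 0.0422] rms 0.0004
held z0.186 595 [0.4115 0.042 ] rms 0.0004
held z0.196 729 [0.4115 0.0419] rms 0.0007
held z0.206 1139 [0.4117 0.042 ] rms 0.0013
[0.1772101  0.24485563]
```

```bash
python3 -m inch '[-0.011,-0.0006,0.0398,0,0.1,-0.011,-0.0006,0.0398,0,0.1,-0.011,-0.0006,0.0398,0,0.1,0,0,0,0,0.1]'; python3 go.py .5094 .038 .0618 .5554 .0313 .0618
```

```text
clock: 11.85
position: [0.4935, 0.026, 0.0968]
ee_rot: [0.182, 0.067, 0.981, -0.009]
contact_force: [-0.3, -0.1, -0.2]
finger_gap: 0.0222
gripper_force: 30.3
q [-0.098  0.318  2.095 -0.021  0.363 -1.515] P [0.4935 0.026  0.0968] F [-0.3 -0.1 -0.2] gap 0.0222 t 11.85
[[-0.925, 0.128, -0.358], [0.134, 0.991, 0.006], [0.355, -0.042, -0.934]]
to [0.5094 0.038  0.0618] tool [-0.0006  0.0139  0.0378] dist 0.04
to [0.5554 0.0313 0.0618] tool [-0.0434 -0.0005  0.0166] dist 0.046
```

```bash
python3 -m inch '[0,0.007,0.019,0,0.1,0,0.007,0.019,0,0.1,0,0,0,0,0.1]'; python3 go.py .5094 .038 .0618 .5554 .0313 .0618; python3 snap.py wrist w4; python3 - <<'E'
from h import *
from shelf import circ
from bench import env
im,d,K,T=load("w4");W=cloud(d,K,T)
P=env.get_obs()['position'];c=(P+[-.0091,.001,0])[:2]
for z in(.05,.06,.07):circ(W,c,z-.005,z+.005,show=f"held {P.round(4)} z{z}")
circ(W,[.5546,.0956],.033,.056,show="green row1")
circ(W,[.5448,.0325],.033,.056,show="red row1")
E
```

```text
clock: 12.22
position: [0.5096, 0.0395, 0.0658]
ee_rot: [0.183, 0.066, 0.981, -0.009]
contact_force: [0.0, 0.8, 1.0]
finger_gap: 0.0226
gripper_force: 30.3
q [-0.06   0.406  2.083 -0.074  0.284 -1.43 ] P [0.5096 0.0395 0.0658] F [0.  0.8 1. ] gap 0.0226 t 12.225
[[-0.924, 0.125, -0.361], [0.132, 0.991, 0.006], [0.359, -0.042, -0.933]]
to [0.5094 0.038  0.0618] tool [ 0.0014 -0.0016  0.0037] dist 0.004
to [0.5554 0.0313 0.0618] tool [-0.0433 -0.0006  0.0168] dist 0.046
held [0.5099 0.0395 0.0665] z0.05 565 [0.5003 0.0407] rms 0.0004
held [0.5099 0.0395 0.0665] z0.06 656 [0.5002 0.0405] rms 0.0004
held [0.5099 0.0395 0.0665] z0.07 977 [0.5003 0.0404] rms 0.001
green row1 1464 [0.5546 0.0955] rms 0.0017
red row1 41 [0.5439 0.0341] rms 0.0007
```

View pics/w4.png

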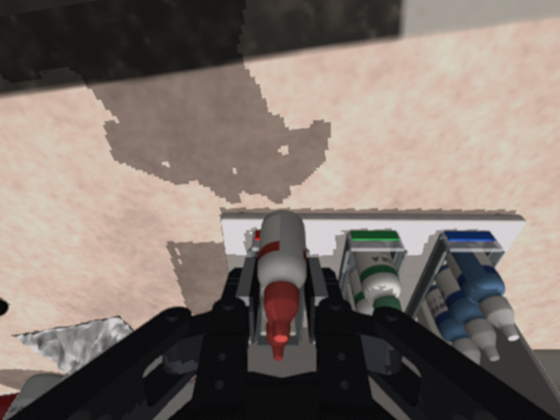

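```bash
python3 -m inch '[-0.007,-0.001,0.003,0,0.1,-0.007,-0.001,0.003,0,0.1,-0.007,0,0.003,0,0.1,0,0,0,0,0.1]'; python3 go.py .5559 .0312 .0625
```

```text
clock: 12.78
position: [0.5328, 0.035, 0.0651]
ee_rot: [0.184, 0.065, 0.981, -0.009]
contact_force: [-2.0, 0.0, 0.7]
finger_gap: 0.0219
gripper_force: 30.4
q [-0.068  0.435  2.027 -0.057  0.309 -1.454] P [0.5328 0.035  0.0651] F [-2.   0.   0.7] gap 0.0219 t 12.775
[[-0.924, 0.125, -0.362], [0.132, 0.991, 0.006], [0.36, -0.042, -0.932]]
to [0.5559 0.0312 0.0625] tool [-0.0208 -0.0007  0.0109] dist 0.024
```

```bash
python3 -m inch '[-0.007,0,0.003,0,0.1,-0.007,0,0.004,0,0.1,-0.007,-0.001,0.004,0,0.1,0,0,0,0,0.1]'; python3 go.py .5559 .0312 .0625
```

```text
clock: 13.28
position: [0.5565, 0.0309, 0.0623]
ee_rot: [0.184, 0.065, 0.981, -0.009]
contact_force: [-2.6, 0.5, 1.0]
finger_gap: 0.0223
gripper_force: 30.4
q [-0.073  0.47   1.969 -0.047  0.332 -1.469] P [0.5565 0.0309 0.0623] F [-2.6  0.5  1. ] gap 0.0223 t 13.275
[[-0.924, 0.125, -0.363], [0.132, 0.991, 0.006], [0.36, -0.042, -0.932]]
to [0.5559 0.0312 0.0625] tool [ 0.0005  0.0002 -0.0004] dist 0.001
```

```bash
python3 -m inch '[0.0018,0,0.0047,0,0.1,0.0018,0,0.0047,0,0.1,0.0018,0,0.0047,0,0.1,0,0,0,0,0.1]'; python3 go.py .556 .0312 .0408; python3 snap.py wrist w5;python3 - <<'E'
from h import *
from shelf import circ
from bench import env
im,d,K,T=load("w5");W=cloud(d,K,T)
P=env.get_obs()['position'];c=(P+[-.0096,.001,0])[:2]
for z in(.045,.055):circ(W,c,z-.007,z+.005,show=f"held {P.round(4)} z{z}")
E
```

```text
clock: 13.78
position: [0.5554, 0.0312, 0.0467]
ee_rot: [0.183, 0.065, 0.981, -0.009]
contact_force: [-1.7, -0.1, -0.3]
finger_gap: 0.0226
gripper_force: 30.4
q [-0.073  0.499  1.982 -0.054  0.292 -1.462] P [0.5554 0.0312 0.0467] F [-1.7 -0.1 -0.3] gap 0.0226 t 13.775
[[-0.924, 0.125, -0.361], [0.131, 0.991, 0.006], [0.359, -0.042, -0.933]]
to [0.556  0.0312 0.0408] tool [0.0015 0.0001 0.0057] dist 0.006
held [0.5553 0.0312 0.0468] z0.045 911 [0.546  0.0321] rms 0.0007
held [0.5553 0.0312 0.0468] z0.055 1523 [0.5465 0.032 ] rms 0.0014
```

```bash
python3 -m inch '[0.001,0,0.0025,0,0.1,0.001,0,0.0025,0,0.1,0,0,0,0,0.1]'; python3 go.py .556 .0312 .0408
```

```text
clock: 14.2
position: [0.556, 0.0313, 0.0427]
ee_rot: [0.183, 0.065, 0.981, -0.009]
contact_force: [-4.2, 0.4, 0.5]
finger_gap: 0.0223
gripper_force: 30.6
q [-0.072  0.508  1.982 -0.057  0.283 -1.459] P [0.556  0.0313 0.0427] F [-4.2  0.4  0.5] gap 0.0223 t 14.2
[[-0.924, 0.125, -0.36], [0.131, 0.991, 0.006], [0.358, -0.042, -0.933]]
to [0.556  0.0312 0.0408] tool [ 0.0006 -0.0001  0.0017] dist 0.002
```

```bash
python3 -m inch '[0.001,0,0.002,0,0.1,0.0007,0,0.0015,0,0.1,0,0,0,0,0.1]'; python3 go.py .556 .0312 .0408
```

```text
clock: 14.58
position: [0.5568, 0.0315, 0.0408]
ee_rot: [0.182, 0.065, 0.981, -0.009]
contact_force: [-5.7, 0.2, 4.3]
finger_gap: 0.0223
gripper_force: 31.1
q [-0.072  0.513  1.98  -0.059  0.283 -1.456] P [0.5568 0.0315 0.0408] F [-5.7  0.2  4.3] gap 0.0223 t 14.575
[[-0.925, 0.125, -0.358], [0.132, 0.991, 0.006], [0.356, -0.042, -0.934]]
to [0.556  0.0312 0.0408] tool [ 0.0007 -0.0004 -0.0003] dist 0.001
```

```bash
python3 -m inch '[0,0,0,0,0.42,0,0,0,0,0.42,0,0,0,0,0.42,0,0,-0.02,0,0.42,0.01,0,-0.03,0,0.42,0.01,0,-0.04,0,0.42,0.01,0,-0.04,0,0.42,0,0,0,0,0.42]'; python3 go.py; python3 snap.py wrist w6; python3 snap.py scene s6; python3 - <<'E'
from h import *
from shelf import circ
for n in("w6","s6"):
    im,d,K,T=load(n);W=cloud(d,K,T)
    for nm,c in(("red",[.5448,.0325]),("green",[.5546,.0956]),("blue",[.5639,.159])):
        c=np.array(c)
        circ(W,c,.033,.056,show=n+nm)
        m=(np.hypot(*(W[...,:2]-c).transpose(2,0,1))<.014)&(W[...,2]>.062);print(' cap',np.median(W[m],0).round(4),np.percentile(W[m][:,2],98).round(4) if m.sum() else'')
E
```

```text
clock: 15.58
position: [0.4833, 0.0408, 0.1537]
ee_rot: [0.185, 0.065, 0.981, -0.009]
contact_force: [0.2, -0.8, -0.1]
finger_gap: 0.036
gripper_force: 0.0
q [-0.061  0.197  2.049 -0.04   0.525 -1.468] P [0.4833 0.0408 0.1537] F [ 0.2 -0.8 -0.1] gap 0.036 t 15.575
[[-0.923, 0.124, -0.363], [0.131, 0.991, 0.006], [0.361, -0.042, -0.932]]
w6red 577 [0.5454 0.0325] rms 0.0016
 cap [0.5405 0.0327 0.0709] 0.0823
w6green 640 [0.5547 0.0954] rms 0.0017
 cap [0.55   0.0946 0.0709] 0.1929
w6blue 759 [0.5643 0.1588] rms 0.0017
 cap [0.5593 0.1569 0.0707] 0.0819
s6red 58 [0.5443 0.0333] rms 0.0028
 cap [0.5401 0.035  0.0686] 0.1364
s6green 54 [0.5547 0.0955] rms 0.0023
 cap [0.5503 0.0981 0.0703] 0.1264
s6blue 61 [0.5633 0.1603] rms 0.0025
 cap [0.5591 0.1614 0.0692] 0.1918
```

View pics/w6.png

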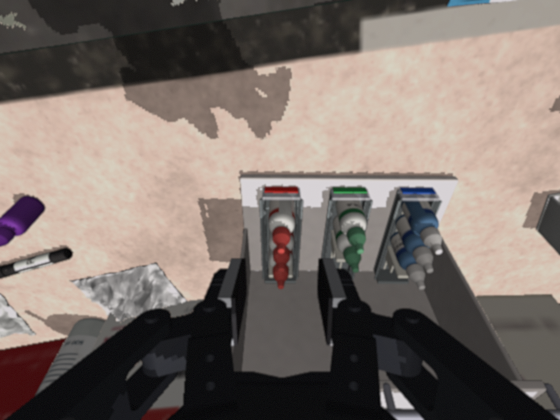

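```bash
python3 fit.py w1 .463 -.385; python3 fit.py side0 .463 -.385; python3 go.py .42 -.20 .20 .42 -.37 .12
```

```text
w1 376 [ 0.4628 -0.3935] rms 0.0016 cap [ 0.4596 -0.3904  0.0566] zmax 0.0675 table z 0.0
side0 131 [ 0.4592 -0.3905] rms 0.0017 cap [ 0.4596 -0.3951  0.0574] zmax 0.0697 table z 0.0014
q [-0.061  0.202  2.049 -0.04   0.523 -1.468] P [0.4833 0.0406 0.1514] F [ 0.1  1.2 -0.1] gap 0.0359 t 15.675
[[-0.925, 0.125, -0.36], [0.132, 0.991, 0.006], [0.357, -0.042, -0.933]]
to [ 0.42 -0.2   0.2 ] tool [ 0.011  -0.2466 -0.0579] dist 0.254
to [ 0.42 -0.37  0.12] tool [ 0.0076 -0.169   0.0818] dist 0.188
```

```bash
python3 -m inch '[0.002,-0.041,-0.01,0,0.7,0.002,-0.041,-0.01,0,0.7,0.002,-0.041,-0.01,0,0.7,0.002,-0.041,-0.01,0,0.7,0.002,-0.041,-0.01,0,0.7,0.002,-0.041,-0.01,0,0.7]'; python3 go.py .436 -.391 .12 .472 -.395 .026
```

```text
clock: 16.42
position: [0.4176, -0.201, 0.2005]
ee_rot: [0.181, 0.066, 0.981, -0.009]
contact_force: [0.6, 0.1, -0.9]
finger_gap: 0.0597
gripper_force: 0.0
q [-0.765  0.096  2.01   0.317  0.766 -2.401] P [ 0.4176 -0.201   0.2005] F [ 0.6  0.1 -0.9] gap 0.0597 t 16.425
[[-0.926, 0.126, -0.357], [0.132, 0.991, 0.007], [0.355, -0.041, -0.934]]
to [ 0.436 -0.391  0.12 ] tool [-0.0122 -0.1865  0.0895] dist 0.207
to [ 0.472 -0.395  0.026] tool [-0.0003  0.0002  0.1007] dist 0.101
```

```bash
python3 -m inch '[-0.0025,-0.0373,0.018,0,0.7,-0.0025,-0.0373,0.018,0,0.7,-0.0025,-0.0373,0.018,0,0.7,-0.0025,-0.0373,0.018,0,0.7,-0.0025,-0.0373,0.018,0,0.7,0,0,0,0,0.7]'; python3 go.py .472 -.395 .026; python3 snap.py wrist w7; python3 fit.py w7 .463 -.393
```

```text
clock: 17.18
position: [0.4364, -0.3915, 0.1175]
ee_rot: [0.181, 0.067, 0.981, -0.008]
contact_force: [0.3, 0.2, 0.3]
finger_gap: 0.0595
gripper_force: 0.0
q [-1.014  0.451  1.774  0.431  0.732 -2.745] P [ 0.4364 -0.3915  0.1175] F [0.3 0.2 0.3] gap 0.0595 t 17.175
[[-0.926, 0.129, -0.356], [0.134, 0.991, 0.008], [0.353, -0.04, -0.935]]
to [ 0.472 -0.395  0.026] tool [-0.0009  0.0005  0.0982] dist 0.098
w7 949 [ 0.463 -0.393] rms 0.0016 cap [ 0.4589 -0.3926  0.0568] zmax 0.0683 table z 0.0002
```

```bash
python3 -m inch '[0,0,0.025,0,0.7,0,0,0.025,0,0.7,0,0,0.025,0,0.7,0,0,0.023,0,0.7,0,0,0,0,0.7]'; python3 go.py .472 -.395 .026
```

```text
clock: 17.85
position: [0.4717, -0.3915, 0.0277]
ee_rot: [0.181, 0.065, 0.981, -0.008]
contact_force: [-0.9, -0.3, -0.0]
finger_gap: 0.0596
gripper_force: 0.0
q [-0.957  0.627  1.777  0.531  0.556 -2.825] P [ 0.4717 -0.3915  0.0277] F [-0.9 -0.3 -0. ] gap 0.0596 t 17.85
[[-0.926, 0.125, -0.356], [0.13, 0.991, 0.009], [0.354, -0.038, -0.935]]
to [ 0.472 -0.395  0.026] tool [-0.0001 -0.0034  0.0019] dist 0.004
```

```bash
python3 -m inch '[0,-0.003,0.0015,-0.02,0.4,0,0,0,0,0.1,0,0,0,0,0.1,0,0,0,0,0.1,0,0,0,0,0.1]' 30; python3 go.py .44 -.37 .14 .42 -.1 .20
```

```text
clock: 18.48
position: [0.4724, -0.3971, 0.0288]
ee_rot: [0.182, 0.056, 0.982, -0.012]
contact_force: [-0.0, -0.4, 5.9]
finger_gap: 0.0229
gripper_force: 29.2
q [-0.962  0.629  1.768  0.532  0.557 -2.848] P [ 0.4724 -0.3971  0.0288] F [-0.  -0.4  5.9] gap 0.0229 t 18.475
[[-0.927, 0.105, -0.359], [0.113, 0.994, -0.003], [0.357, -0.043, -0.933]]
to [ 0.44 -0.37  0.14] tool [-0.0071  0.0229 -0.1165] dist 0.119
to [ 0.42 -0.1   0.2 ] tool [ 0.0253  0.2658 -0.0748] dist 0.277
```

```bash
python3 -m inch '[0,0,-0.03,0,0.1,-0.003,0.007,-0.04,0,0.1,-0.003,0.015,-0.046,0,0.1,0.005,0.053,-0.015,0,0.1,0.005,0.053,-0.015,0,0.1,0.005,0.053,-0.015,0,0.1,0.005,0.053,-0.015,0,0.1,0.005,0.053,-0.015,0,0.1]'; python3 go.py .425 .11 .20
```

```text
clock: 19.48
position: [0.4182, -0.0998, 0.1993]
ee_rot: [0.182, 0.056, 0.982, -0.011]
contact_force: [0.8, -0.1, 0.4]
finger_gap: 0.0223
gripper_force: 29.2
q [-0.517  0.018  2.099  0.219  0.696 -2.12 ] P [ 0.4182 -0.0998  0.1993] F [ 0.8 -0.1  0.4] gap 0.0223 t 19.475
[[-0.928, 0.106, -0.358], [0.114, 0.993, -0.001], [0.356, -0.042, -0.934]]
to [0.425 0.11  0.2  ] tool [ 0.0156  0.2092 -0.007 ] dist 0.21
```

```bash
python3 -m inch '[0.003,0.042,-0.0015,0,0.1,0.003,0.042,-0.0015,0,0.1,0.003,0.042,-0.0015,0,0.1,0.003,0.042,-0.0015,0,0.1,0.003,0.042,-0.0015,0,0.1,0,0,0,0,0.1]'; python3 go.py .5 .1 .1 ; python3 snap.py wrist w8;  python3 - <<'E'
from h import *
from shelf import circ
from bench import env
im,d,K,T=load("w8");W=cloud(d,K,T)
P=env.get_obs()['position'];c=(P+[-.0094,.002,0])[:2]
for z in(.176,.186,.196,.206):circ(W,c,z-.005,z+.005,show=f"held {(P).round(4)} z{z}")
E
```

```text
clock: 20.23
position: [0.4255, 0.1117, 0.2001]
ee_rot: [0.182, 0.053, 0.982, -0.011]
contact_force: [-0.3, -1.6, -0.6]
finger_gap: 0.0222
gripper_force: 29.3
q [ 0.149  0.055  2.058 -0.147  0.68  -1.216] P [0.4255 0.1117 0.2001] F [-0.3 -1.6 -0.6] gap 0.0222 t 20.225
[[-0.928, 0.1, -0.358], [0.108, 0.994, -0.002], [0.356, -0.04, -0.934]]
to [0.5 0.1 0.1] tool [-0.0345 -0.0034  0.1205] dist 0.125
held [0.4255 0.1103 0.2   ] z0.176 324 [0.4158 0.1147] rms 0.0004
held [0.4255 0.1103 0.2   ] z0.186 577 [0.4155 0.114 ] rms 0.0004
held [0.4255 0.1103 0.2   ] z0.196 688 [0.4155 0.1133] rms 0.0006
held [0.4255 0.1103 0.2   ] z0.206 1325 [0.4162 0.1127] rms 0.0014
```

```bash
python3 go.py .5198 .0973 .067 .5658 .0906 .066
```

```text
q [ 0.145  0.054  2.058 -0.147  0.68  -1.218] P [0.4255 0.1103 0.2   ] F [-0.2 -0.7  0.5] gap 0.0225 t 20.275
[[-0.928, 0.101, -0.357], [0.109, 0.994, -0.002], [0.355, -0.041, -0.934]]
to [0.5198 0.0973 0.067 ] tool [-0.0414 -0.0024  0.1582] dist 0.164
to [0.5658 0.0906 0.066 ] tool [-0.043  -0.0016  0.0175] dist 0.046
```

```bash
python3 -m inch '[-0.0104,-0.0006,0.0395,0,0.1,-0.0104,-0.0006,0.0395,0,0.1,-0.0104,-0.0006,0.0395,0,0.1,-0.0102,-0.0006,0.038,0,0.1,0,0,0,0,0.1]'; python3 go.py .5198 .0973 .067 .5658 .0906 .066;python3 snap.py wrist w9;  python3 - <<'E'
from h import *
from shelf import circ
from bench import env
im,d,K,T=load("w9");W=cloud(d,K,T)
P=env.get_obs()['position'];c=(P+[-.0094,.002,0])[:2]
for z in(.042,.052,.062):circ(W,c,z-.005,z+.005,show=f"held {(P).round(4)} z{z}")
circ(W,[.5639,.159],.033,.056,show="blue")
circ(W,[.5454,.0325],.033,.056,show="red")
circ(W,[.5546,.0955],.033,.056,show="green")
E
```

```text
clock: 20.9
position: [0.5193, 0.0938, 0.0666]
ee_rot: [0.179, 0.057, 0.982, -0.012]
contact_force: [-1.0, 0.0, -0.9]
finger_gap: 0.0225
gripper_force: 29.3
q [ 0.075  0.431  2.024 -0.212  0.339 -1.192] P [0.5193 0.0938 0.0666] F [-1.   0.  -0.9] gap 0.0225 t 20.9
[[-0.929, 0.107, -0.354], [0.116, 0.993, -0.003], [0.351, -0.044, -0.935]]
to [0.5198 0.0973 0.067 ] tool [-0.0002  0.0035 -0.0004] dist 0.004
to [0.5658 0.0906 0.066 ] tool [-0.0431 -0.0013  0.0174] dist 0.046
held [0.5191 0.0943 0.068 ] z0.042 293 [0.5095 0.0969] rms 0.0003
held [0.5191 0.0943 0.068 ] z0.052 572 [0.5093 0.0963] rms 0.0004
held [0.5191 0.0943 0.068 ] z0.062 677 [0.5093 0.0955] rms 0.0004
blue 1480 [0.5638 0.159 ] rms 0.0017
red 1469 [0.5452 0.0325] rms 0.0017
green 60 [0.5502 0.09  ] rms 0.001
```

View pics/w9.png

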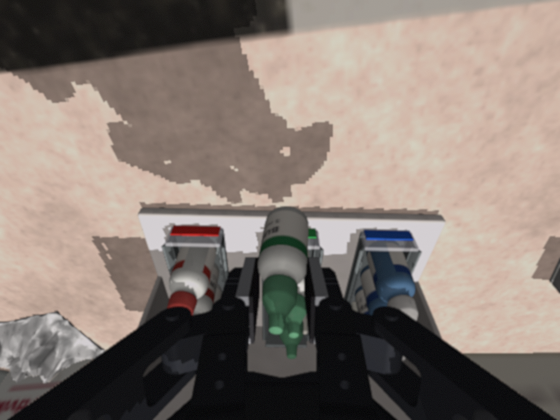

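```bash
python3 -m inch '[0,0.0045,0,0,0.1,-0.007,-0.0005,0.003,0,0.1,-0.007,0,0.003,0,0.1,-0.007,0,0.003,0,0.1,0,0,0,0,0.1]'; python3 go.py .5657 .0923 .066
```

```text
clock: 21.58
position: [0.5432, 0.0972, 0.0682]
ee_rot: [0.182, 0.056, 0.982, -0.011]
contact_force: [-1.8, -0.1, 1.0]
finger_gap: 0.0227
gripper_force: 29.5
q [ 0.078  0.458  1.964 -0.196  0.366 -1.21 ] P [0.5432 0.0972 0.0682] F [-1.8 -0.1  1. ] gap 0.0227 t 21.575
[[-0.928, 0.105, -0.358], [0.113, 0.994, -0.002], [0.356, -0.042, -0.934]]
to [0.5657 0.0923 0.066 ] tool [-0.0206 -0.0023  0.0102] dist 0.023
```

```bash
python3 -m inch '[-0.007,-0.001,0.003,0,0.1,-0.007,-0.0007,0.0035,0,0.1,-0.007,-0.0006,0.0035,0,0.1,0,0,0,0,0.1]'; python3 go.py .5657 .0923 .066;python3 snap.py wrist w10;  python3 - <<'E'
from h import *
from shelf import circ
from bench import env
im,d,K,T=load("w10");W=cloud(d,K,T)
P=env.get_obs()['position'];c=(P+[-.0096,.002,0])[:2]
for z in(.042,.052,.062):circ(W,c,z-.005,z+.005,show=f"held {(P).round(4)} z{z}")
E
```

```text
clock: 22.08
position: [0.5666, 0.0921, 0.0663]
ee_rot: [0.182, 0.056, 0.982, -0.011]
contact_force: [-2.3, -0.1, 0.8]
finger_gap: 0.0227
gripper_force: 29.4
q [ 0.063  0.489  1.909 -0.171  0.387 -1.247] P [0.5666 0.0921 0.0663] F [-2.3 -0.1  0.8] gap 0.0227 t 22.075
[[-0.927, 0.105, -0.359], [0.113, 0.994, -0.001], [0.356, -0.042, -0.933]]
to [0.5657 0.0923 0.066 ] tool [ 0.0009  0.0001 -0.0001] dist 0.001
held [0.5662 0.0922 0.0662] z0.042 310 [0.5562 0.0953] rms 0.0004
held [0.5662 0.0922 0.0662] z0.052 596 [0.5561 0.0947] rms 0.0004
held [0.5662 0.0922 0.0662] z0.062 703 [0.5562 0.0939] rms 0.0005
```

```bash
python3 -m inch '[0.0018,0,0.0047,0,0.1,0.0018,0,0.0047,0,0.1,0.0018,0,0.0047,0,0.1,0,0,0,0,0.1]'; python3 go.py .5657 .0923 .0438
```

```text
clock: 22.62
position: [0.5654, 0.0923, 0.0506]
ee_rot: [0.181, 0.055, 0.982, -0.011]
contact_force: [-3.0, -0.9, -0.5]
finger_gap: 0.0224
gripper_force: 29.5
q [ 0.064  0.517  1.922 -0.19   0.349 -1.228] P [0.5654 0.0923 0.0506] F [-3.  -0.9 -0.5] gap 0.0224 t 22.625
[[-0.928, 0.105, -0.357], [0.113, 0.994, -0.002], [0.355, -0.042, -0.934]]
to [0.5657 0.0923 0.0438] tool [0.0022 0.     0.0064] dist 0.007
```

```bash
python3 -m inch '[0.0008,0,0.003,0,0.1,0.0008,0,0.003,0,0.1,0,0,0,0,0.1]'; python3 go.py .5657 .0923 .0438
```

```text
clock: 23.0
position: [0.5664, 0.0922, 0.0449]
ee_rot: [0.182, 0.056, 0.982, -0.011]
contact_force: [-2.5, 0.6, 0.6]
finger_gap: 0.0227
gripper_force: 29.6
q [ 0.063  0.528  1.924 -0.197  0.335 -1.22 ] P [0.5664 0.0922 0.0449] F [-2.5  0.6  0.6] gap 0.0227 t 23.0
[[-0.928, 0.105, -0.358], [0.113, 0.994, -0.002], [0.356, -0.042, -0.934]]
to [0.5657 0.0923 0.0438] tool [0.001  0.     0.0008] dist 0.001
```

```bash
python3 -m inch '[0.0008,0,0.002,0,0.1,0.0003,0,0.001,0,0.1,0,0,0,0,0.1]'; python3 go.py
```

```text
clock: 23.38
position: [0.568, 0.0924, 0.0434]
ee_rot: [0.184, 0.055, 0.981, -0.011]
contact_force: [-3.1, -0.1, 8.1]
finger_gap: 0.0225
gripper_force: 29.1
q [ 0.063  0.532  1.924 -0.202  0.326 -1.215] P [0.568  0.0924 0.0434] F [-3.1 -0.1  8.1] gap 0.0225 t 23.375
[[-0.926, 0.105, -0.362], [0.113, 0.994, -0.001], [0.36, -0.042, -0.932]]
```

```bash
python3 -m inch '[0,0,0,0,0.42,0,0,0,0,0.42,0,0,0,0,0.42,0,0,-0.02,0,0.42,0.01,0,-0.03,0,0.42,0.01,0,-0.04,0,0.42,0.01,0,-0.04,0,0.42,0,0,0,0,0.42]'; python3 go.py; python3 snap.py wrist w11; python3 snap.py side d11; python3 - <<'E'
from h import *
from shelf import circ
im,d,K,T=load("w11");W=cloud(d,K,T)
for nm,c in(("red",[.5454,.0325]),("green",[.5547,.0955]),("blue",[.5639,.159])):
    c=np.array(c)
    for z in(.037,.05):circ(W,c,z-.006,z+.006,show=nm)
    m=(np.hypot(*(W[...,:2]-c).transpose(2,0,1))<.014)&(W[...,2]>.062)&(W[...,2]<.1);print(' cap',np.median(W[m],0).round(4),np.percentile(W[m][:,2],98).round(4))
E
```

```text
clock: 24.38
position: [0.4928, 0.1012, 0.155]
ee_rot: [0.184, 0.055, 0.981, -0.011]
contact_force: [0.4, -0.1, -0.7]
finger_gap: 0.036
gripper_force: 0.0
q [ 0.098  0.232  1.994 -0.145  0.556 -1.251] P [0.4928 0.1012 0.155 ] F [ 0.4 -0.1 -0.7] gap 0.036 t 24.375
[[-0.926, 0.105, -0.363], [0.112, 0.994, -0.0], [0.36, -0.041, -0.932]]
red 228 [0.5448 0.0327] rms 0.0006
red 434 [0.5462 0.0322] rms 0.0019
 cap [0.5407 0.034  0.0706] 0.0824
green 206 [0.5536 0.0941] rms 0.0003
green 381 [0.5549 0.0935] rms 0.0018
 cap [0.5493 0.0932 0.0709] 0.0828
blue 224 [0.5633 0.159 ] rms 0.0007
blue 426 [0.5648 0.1589] rms 0.0018
 cap [0.5592 0.1579 0.0707] 0.0824
```

View pics/w11.png

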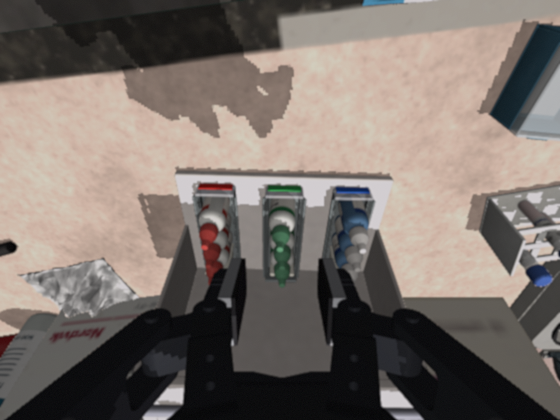

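```bash
python3 -c "
from bench import env;print(env.hand_in())"
```

```text
the job is handed in; nothing more can be done
None
```

I loaded the red and the green bottle, and in the last wrist picture every lane shows three upright bottles behind its lip, with the blue row in place. I handed the job in at about 24 s of the 54 s; the hand-in call gave no verdict.

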